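Feed spacer collars through the gate of a test-fixture feeder

TASK

With the fingertips, push the three loose steel collars across the feeder's deck and through the narrow gate, one at a time, so that each drops into the slot behind it. Slide them only: do not lift any collar. Leave the screwdriver, the bottle and the brass standoff where they are, and finish with the hand clear.

Things in the scene. Friction and masses are not known exactly. Their poses are not given: they have to be found in the camera images.
- feeder: fixed black block 280 x 270 x 70 mm (x from -135 to 145 mm). Origin: on its underside; x points from the deck through the gate to the slot, y left, z up. Flat deck at z = 70 mm. Aluminium walls 20 mm high stand round it: near wall's inner face x = -125 mm, side walls' y = +-125 mm, two oblique funnel walls from (x -55, y +-127) to (x 45, y +-20) mm at the gate.
- gate (a point): point on the deck's surface in the middle of the gate at the deck's far edge (feeder x 60, y 0, z 70 mm). The gate is two parallel aluminium cheeks 20 mm high, 40 mm apart (y = +-20 mm) and 16 mm long (x = 44 to 60 mm), open on top. At this edge the deck ends sheer: a collar whose centre is pushed past it tips over and drops into the slot by itself.
- slot (a point): centre of the slot's floor (feeder x 97, y 0, z 4 mm). The slot is an open pocket directly behind the gate, 75 mm long in x (60 to 135 mm), 100 mm wide in y, 66 mm deep below the deck, with an end stop on its far side rising 8 mm above the deck. Flat shoulders level with the deck lie left and right of it.
- collar1: plain polished steel spacer collar (ring), 30 mm outside diameter, 12 mm bore, 14 mm high, about 50 g, slippery (friction about 0.2 on everything), lying flat and loose on the feeder's deck at the start. Origin: centre of its underside, z up through the bore. The three collars are alike.
- collar2: plain polished steel spacer collar (ring), 30 mm outside diameter, 12 mm bore, 14 mm high, about 50 g, slippery (friction about 0.2 on everything), lying flat and loose on the feeder's deck at the start. Origin: centre of its underside, z up through the bore. The three collars are alike.
- collar3: plain polished steel spacer collar (ring), 30 mm outside diameter, 12 mm bore, 14 mm high, about 50 g, slippery (friction about 0.2 on everything), lying flat and loose on the feeder's deck at the start. Origin: centre of its underside, z up through the bore. The three collars are alike.
- standoff: bystander: brass standoff, 18 mm across, 44 mm tall, standing on the feeder's left shoulder (feeder x about 98, y about 90 mm). Origin: centre of its underside.
- driver: bystander: screwdriver lying on the table left of the feeder, about 200 mm long. Origin: centre of its underside.
- bottle: bystander: small capped bottle, 44 mm diameter, 85 mm tall, standing on the table right of the feeder. Origin: centre of its underside.
Not all that is in view belongs to the job. Leave any red look-alike of the collar2 alone.

How it is judged:
By the outcome, as a careful person would: the job done as asked, in the order asked, and still so for the second after the job is handed in, with the robot touching nothing.
It also fails if it takes over 64 s, if anything falls off the work surface, if the arm or the gripper's body presses on something with over 40 N, if the wrist force passes 120 N, or if a joint passes its speed limit or range.

ROBOT

A 6-joint arm with a two-finger parallel gripper is mounted at the origin on the work surface. World frame = base frame: x ahead of the robot, y to its left, z up, the work surface at z = 0. Lengths are in m, angles in degrees, forces in N, time in s.
With the tool pointing down it reaches from about 0.4 to 0.825 m from the base axis. Payload 7 kg.
Tool frame: the origin (TCP) lies at the centre of the arm's flange, where the gripper is bolted on; the fingertips stand 178 mm ahead of it and the grasp point (between the pads) lies 159 mm ahead of it (r.tips_ahead is the z of the fingertips in the tool frame, in m); z points along the fingers, y is the line along which they close (so a half turn about z gives the same grasp; the last joint's range is limited). The gripper opens to 88 mm and grips with 3 to 60 N. Pads are 19 mm wide; open, the fingers measure 130 mm over their backs; the gripper's body (78 mm by 193 mm) begins 47 mm behind the grasp point.
Start: joints at [-58.722, 20.546, 0.682, 0, -70.136, -16.507], TCP at [0.172, -0.653, 0.405] pointing down, gripper open.
Joint ranges: [-176.03, 176.03], [-82.01, 121.73], [-58.28, 71.71], [-173.87, 95.51], [-174.79, -0.11], [-173.66, 173.66]. Speed limits (degrees/s): [136.94, 136.94, 172.46, 180, 180, 180].

INTERFACE

Orientations are given as [roll, pitch, yaw] about the fixed x, y, z axes, in that order (R = Rz(yaw) Ry(pitch) Rx(roll)).
In Python, from plant import r gives the robot as it stands. The module is installed in compiled form; this text tells all that it offers.
- The arm moves only by the shell command python3 -m pendant 'ROWS' [FORCE]. ROWS is JSON, a list that holds one entry, the list of rows, each a list of 7 numbers: the shift along the tool's x, y, z in m, then the turn, a rotation vector about the tool's x, y, z in degrees, then the gripper command: -1 is shut, 1 is fully open, values between are in proportion. A call has 1 to 5 rows; each row is the pose to reach, as a shift and turn from the pose commanded when the call began, along the tool's axes at that moment; what a row does not reach only later rows make up. A row lasts 1/10 s, in which the tool goes at most 50 mm and 8.59 degrees, less where a joint would pass 70% of its speed; a pose out of reach is approached as far as the arm can. A call with a gripper value outside its range is refused whole. The fingers move at their own pace and stop on an object; FORCE is the grip in N (left out, the last holds). Time passes only in rows, so rows that repeat a pose let the fingers close. It gives the time, the measured TCP pose, the force, the opening and the grip force at its end, in the units of the state.
- r.get_state(): the state, without advancing time (a new reading comes with each control period).
- r.capture(name): name is "scene" or "top" or "wrist"; returns the picture (384x512x3 uint8, red, green, blue); there is no depth.
- r.camera_params(name): a dict with "fx", "fy", "cx", "cy" (pixels), "R" (3x3) and "t" (3): a world point X has camera coordinates R X + t. Camera axes: x right, y down, z forward; pixel columns grow to the right and rows downward; lengths in m; the calibration is good to about 2 mm. A picture is of the moment at which its call begins: read the wrist's pose just before it. camera_params takes no time and is no camera call; for the wrist camera it gives the pose at the moment of the call.
- r.close_job(): hands the job in; it is judged then, once.
The state is a dict: "time_s": time; "joints": joint angles; "qd": joint speeds; "joint_torque": joint torques, N m; "tcp_pos": TCP position; "eef_rot": TCP orientation; "contact_force": force on the tool from outside, world axes, zero at the start; "moment": the same for the moment, N m; "gripper_width": finger opening in m; "gripper_force": force on a finger pad.
Only numpy, scipy, OpenCV 4.12 (cv2) and the standard library are available. Lean on these libraries where they do the work, as an engineer would, in place of code of your own. Each camera call takes 0.05 s, during which the arm holds its last target. There are 200 camera calls.

## Working session

There is one attempt and no reset: what is moved stays moved. The work goes in short steps, Python scripts to look and compute and a shell command to move; the robot and the scene stay as the last step left them, time stands still between calls to the robot, and variables do not carry over. Pictures are saved under pics/ and viewed, at most 10 in all, crops included, and the job is handed in when it is done.

```bash
mkdir -p pics; python3 - <<'E'
from plant import r
import cv2,numpy as np
s=r.get_state();print(s['time_s'],s['tcp_pos'],s['eef_rot'],s['gripper_width'],r.tips_ahead)
a=r.capture('scene');b=r.capture('top')
cv2.imwrite('pics/scene.png',a[:,:,::-1]);cv2.imwrite('pics/top.png',b[:,:,::-1])
for n in('scene','top'):print(r.camera_params(n))
E
```

```text
0.0 [ 0.1720482  -0.65248456  0.40372095] [ 1.79903905e+02 -6.87285617e-03 -1.65234828e+02] 0.08786686665021375 0.1781
{'fx': 383.6904976718982, 'fy': 383.6904976718982, 'cx': 256.59413976737443, 'cy': 186.06010613026862, 'R': array([[ 0.49415126,  0.86936342,  0.00466751],
       [ 0.74798155, -0.42240849, -0.51195182],
       [-0.44310059,  0.25647285, -0.85900148]]), 't': array([-0.31990402, -0.33737062,  1.19005748])}
{'fx': 439.1030575351583, 'fy': 439.1030575351583, 'cx': 260.14771692545116, 'cy': 184.00825311808723, 'R': array([[ 0.01585006, -0.99972537, -0.01726174],
       [-0.99937897, -0.01529645, -0.03174422],
       [ 0.03147146,  0.01775416, -0.99934696]]), 't': array([0.0526562 , 0.53272735, 1.13440048])}
```

View pics/scene.png

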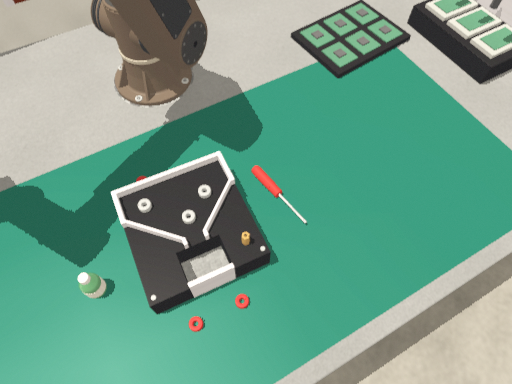

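View pics/top.png

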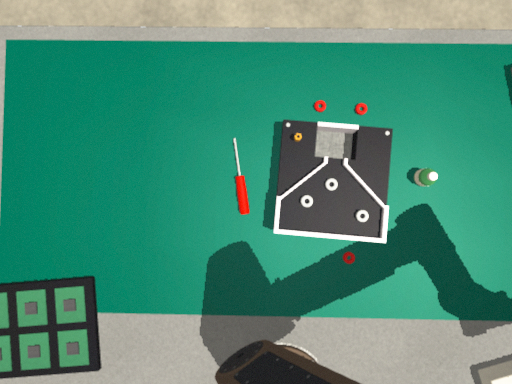

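Scene and top agree. On the deck are three pale rings, at top px (307,201), (332,184) and (362,216). Possible look-alikes are the red rings at (320,105), (361,108) and (349,258), all off the feeder. I choose the three pale rings on the deck. The gate is at about (336,162).

```bash
cat > h.py <<'E'
from plant import r
import cv2,numpy as np
def ray(n,uv,z,P=None):
    P=P or r.camera_params(n);R,t=P['R'],P['t'];c=-R.T@t
    d=np.c_[(np.atleast_2d(uv)-[P['cx'],P['cy']])/[P['fx'],P['fy']],np.ones(len(np.atleast_2d(uv)))]@R
    return (c+d*((z-c[2])/d[:,2])[:,None])[:,:2]
def blobs(m,lo,hi):
    k,l,s,c=cv2.connectedComponentsWithStats(m.astype(np.uint8))
    return [(c[i],s[i]) for i in range(1,k) if lo<s[i,4]<hi]
E
python3 - <<'E'
from h import *
a=cv2.imread('pics/top.png');sub=a[110:250,265:400]
hsv=cv2.cvtColor(a,cv2.COLOR_BGR2HSV)
w=(hsv[:,:,1]<60)&(hsv[:,:,2]>150);w[:110]=0;w[250:]=0;w[:,:265]=0;w[:,400:]=0
for c,s in blobs(w,20,3000):print(c,s,ray('top',c,.084))
# feeder silhouette: black or pale (not green)
f=(hsv[:,:,1]<110)|(hsv[:,:,2]<45);f[:112]=0;f[248:]=0;f[:,:268]=0;f[:,400:]=0
f=cv2.morphologyEx(f.astype(np.uint8),cv2.MORPH_OPEN,np.ones((5,5)))
cs,_=cv2.findContours(f,cv2.RETR_EXTERNAL,cv2.CHAIN_APPROX_NONE);C=max(cs,key=cv2.contourArea)
q=cv2.approxPolyDP(cv2.convexHull(C),4,True)[:,0];print(q.tolist(),ray('top',q.astype(float),.07).round(4).tolist())
big=cv2.resize(a[112:248,262:402],None,fx=5,fy=4.4,interpolation=cv2.INTER_CUBIC)
cv2.imwrite('pics/crop.png',cv2.resize(a[110:250,262:402],(600,600),interpolation=cv2.INTER_CUBIC))
E
```

```text
[332.52217339 180.97323212] [ 273  121  116  123 2503] [[ 0.53953209 -0.1158732 ]]
[331.33333333 183.96396396] [325 178  13  13 111] [[ 0.53222844 -0.11307456]]
[306.57943925 200.72897196] [301 195  12  13 107] [[ 0.49063378 -0.05364145]]
[362.14414414 215.5045045 ] [356 210  13  12 111] [[ 0.45708313 -0.18816959]]
[[283, 120], [391, 129], [386, 243], [273, 233]] [[0.6892, 0.0058], [0.6703, -0.2601], [0.3905, -0.2498], [0.4101, 0.0264]]
```

View pics/crop.png

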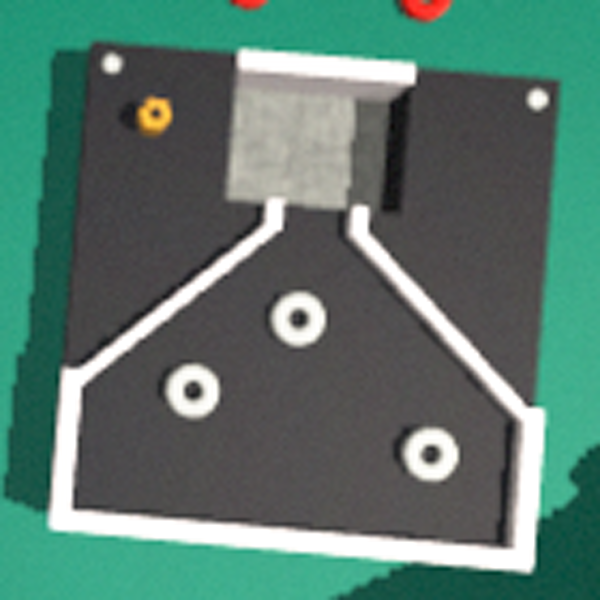

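The crop confirms three pale steel rings on the deck, at crop px (193,391), (298,320) and (430,455). The gate cheeks' far ends are near (283,199) and (350,205). Next I fit the feeder pose.

```bash
cat > fit.py <<'E'
from h import *
k=140/600;px=np.array([[95,43],[558,80],[50,528],[533,572],[283,199],[350,205]],float)*k+[262,110]
F=np.array([[145,135],[145,-135],[-135,135],[-135,-135],[60,20],[60,-20]])/1e3
z=[.07,.07,.09,.09,.09,.09]
W=np.array([ray('top',p,h)[0] for p,h in zip(px,z)])
w=np.ones(6)
Fc,Wc=F-F.mean(0),W-W.mean(0)
phi=np.arctan2((Fc[:,0]*Wc[:,1]-Fc[:,1]*Wc[:,0]).sum(),(Fc*Wc).sum())
R=np.array([[np.cos(phi),-np.sin(phi)],[np.sin(phi),np.cos(phi)]]);o=W.mean(0)-R@F.mean(0)
if __name__=='__main__':
    print(np.degrees(phi),o,((W-o)@R-F).round(4).tolist())
    for c in ([331.33,183.96],[306.58,200.73],[362.14,215.5]):
        print((1e3*(ray('top',c,.084)-o)@R).round(1))
    # cross-check with scene camera
    a=cv2.imread('pics/scene.png');hsv=cv2.cvtColor(a,cv2.COLOR_BGR2HSV)
    m=(hsv[:,:,1]<60)&(hsv[:,:,2]>150);m[:150]=0;m[310:]=0
    for c,s in blobs(m,40,250):print(c,s[4],(1e3*(ray('scene',c,.082)-o)@R).round(1))
    np.savez('fit.npz',phi=phi,o=o)
E
python3 fit.py
cat > go.py <<'E'
# python3 go.py fx fy ztip dirdeg : row (mm->m) bringing the FRONT of closed fingers' axis... args: tool axis point in feeder mm
import sys,numpy as np
from plant import r
from scipy.spatial.transform import Rotation as Ro
d=np.load('fit.npz');phi,o=d['phi'],d['o']
R=np.array([[np.cos(phi),-np.sin(phi)],[np.sin(phi),np.cos(phi)]])
s=r.get_state();T=Ro.from_euler('xyz',s['eef_rot'],degrees=True)
p=np.array(s['tcp_pos']);tip=p+T.apply([0,0,r.tips_ahead])
print('t',s['time_s'],'tip feeder',((tip[:2]-o)@R*1e3).round(1),tip[2].round(4),'yaw rel',round(s['eef_rot'][2]-np.degrees(phi)+90,1),'F',np.round(s['contact_force'],1),'w',s['gripper_width'])
a=list(map(float,sys.argv[1:]))
for fx,fy,z,dr in np.reshape(a,(-1,4)):
    g=Ro.from_euler('xyz',[180,0,np.degrees(phi)-90+dr],degrees=True)
    t=np.r_[o+R@np.array([fx,fy])/1e3,z/1e3+r.tips_ahead]
    print(fx,fy,z,dr,'->',T.inv().apply(t-p).round(4),(T.inv()*g).as_rotvec(degrees=True).round(1))
E
python3 go.py 0 0 130 0
```

```text
-4.019357736792259 [ 0.53622727 -0.11921336] [[-0.001, -0.0024], [-0.0003, 0.001], [0.0002, 0.0002], [-0.0007, -0.0009], [0.001, -0.0], [0.0008, 0.0022]]
[[-4.4  5.9]]
[[-50.1  62.2]]
[[-74.1 -74.3]]
[204.         190.68939394] 132 [[-48.8  63.8]]
[292.13636364 208.10909091] 110 [[ 79.  226.5]]
[143.9375     204.61111111] 144 [[-73.2 -72.4]]
[188.02985075 215.97761194] 134 [[-3.4  7.7]]
[ 83.67142857 278.14285714] 140 [[  37.9 -233.3]]
[ 97.43209877 290.11111111] 162 [[  74.2 -214. ]]
t 0.1 tip feeder [-326.  -557.3] 0.2257 yaw rel -71.2 F [ 0.1 -0.9  0.9] w 0.08768683647032434
0.0 0.0 130.0 0.0 -> [-0.4881  0.4227  0.0963] [  0.1   0.  -71.2]
```

Both cameras agree to about 2 mm, so I move over the deck behind the first collar (feeder -4, 6.5).

```bash
python3 -m pendant '[[[-0.25,0.21,0,0,0,-36,-1],[-0.25,0.21,0,0,0,-36,-1],[-0.25,0.21,0,0,0,-36,-1],[-0.25,0.21,0,0,0,-36,-1],[-0.25,0.21,0,0,0,-36,-1]]]' 20; python3 go.py -58.4 14.6 130 -8.5
```

```text
time_s: 0.6
tcp_pos: [0.3168, -0.4466, 0.4044]
eef_rot: [180.0, 0.0, -128.9]
contact_force: [1.3, 0.0, -0.2]
gripper_width: 0.0533
gripper_force: 0.0
t 0.6 tip feeder [-196.  -341.9] 0.2263 yaw rel -34.9 F [ 1.3  0.  -0.2] w 0.05325420013382412
-58.4 14.6 130.0 -8.5 -> [-0.3711  0.0913  0.0963] [  0.    0.  -26.4]
```

```bash
python3 -m pendant '[[[-0.2,0.05,0,0,0,-26.4,-1],[-0.37,0.091,0,0,0,-26.4,-1],[-0.37,0.091,0.04,0,0,-26.4,-1],[-0.37,0.091,0.09,0,0,-26.4,-1],[-0.37,0.091,0.09,0,0,-26.4,-1]]]'; python3 -m pendant '[[[0,0,0,0,0,0,-1],[0,0,0,0,0,0,-1]]]'; python3 go.py -58.4 14.6 130 -8.5 -58.4 14.6 74.5 -8.5
```

```text
time_s: 1.1
tcp_pos: [0.421, -0.2264, 0.3638]
eef_rot: [-179.9, 0.0, -102.8]
contact_force: [1.4, -1.4, -0.0]
gripper_width: 0.0131
gripper_force: 0.0
time_s: 1.3
tcp_pos: [0.421, -0.2271, 0.3635]
eef_rot: [179.9, -0.0, -102.6]
contact_force: [0.1, -1.2, 0.2]
gripper_width: 0.0014
gripper_force: 0.0
t 1.3 tip feeder [-107.5 -115.7] 0.1854 yaw rel -8.6 F [ 0.1 -1.2  0.2] w 0.0013937256527558912
-58.4 14.6 130.0 -8.5 -> [-0.1362 -0.0289  0.0554] [ 0.1 -0.  -0.1]
-58.4 14.6 74.5 -8.5 -> [-0.1362 -0.029   0.1109] [ 0.1 -0.  -0.1]
```

```bash
python3 -m pendant '[[[-0.05,-0.01,0.01,0,0,0,-1],[-0.1,-0.02,0.03,0,0,0,-1],[-0.136,-0.029,0.05,0,0,0,-1],[-0.136,-0.029,0.08,0,0,0,-1],[-0.136,-0.029,0.1,0,0,0,-1]]]';  python3 -m pendant '[[[0,0,0.0055,0,0,0,-1],[0,0,0.011,0,0,0,-1],[0,0,0.011,0,0,0,-1]]]';python3 go.py 30 1.4 74.5 -8.5; python3 - <<'E'
from h import *
a=r.capture('top')[100:260,252:412];b=r.capture('wrist')
a=cv2.resize(a,(384,384),interpolation=2);cv2.imwrite('pics/p1.png',np.hstack([a,cv2.resize(b,(416,312)).copy() if 0 else b[:, :416]])[:,:,::-1])
E
```

```text
time_s: 1.8
tcp_pos: [0.4791, -0.1022, 0.2625]
eef_rot: [180.0, -0.0, -102.8]
contact_force: [0.2, -0.4, -0.3]
gripper_width: 0.0007
gripper_force: 0.0
time_s: 2.1
tcp_pos: [0.4792, -0.1029, 0.2532]
eef_rot: [-180.0, 0.0, -102.9]
contact_force: [-0.8, -0.5, 0.6]
gripper_width: 0.0005
gripper_force: 0.0
t 2.1 tip feeder [-57.9  12.2] 0.0751 yaw rel -8.9 F [-0.8 -0.5  0.6] w 0.00046261276129127356
30.0 1.4 74.5 -8.5 -> [-0.0029 -0.0886  0.0006] [-0.   0.  -0.4]
```

View pics/p1.png

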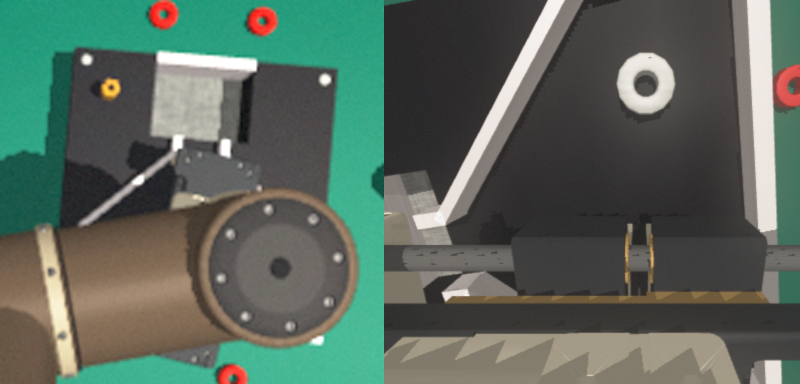

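The wrist view shows the shut fingers and the third collar at about (645,83). The top view is blocked by the arm. The height is right, so I push.

```bash
python3 -m pendant '[[[-0.003,-0.008,0,0,0,0,-1],[-0.003,-0.016,0,0,0,0,-1],[-0.003,-0.024,0,0,0,0,-1],[-0.003,-0.032,0,0,0,0,-1],[-0.003,-0.04,0,0,0,0,-1]]]';  python3 -m pendant '[[[0,-0.01,0,0,0,0,-1],[0,-0.02,0,0,0,0,-1],[0,-0.03,0,0,0,0,-1],[0,-0.04,0,0,0,0,-1],[0,-0.05,0,0,0,0,-1]]]';python3 -m pendant '[[[0,0,0,0,0,0,-1],[0,0,0,0,0,0,-1]]]'; python3 go.py 35 1.4 74.5 -8.5; python3 - <<'E'
from h import *
a=r.capture('scene')[140:310,80:290];b=r.capture('wrist')
a=cv2.resize(a,(474,384),interpolation=2);cv2.imwrite('pics/p2.png',np.hstack([a,cv2.resize(b,(326,384))])[:,:,::-1])
E
```

```text
time_s: 2.7
tcp_pos: [0.5196, -0.1082, 0.2528]
eef_rot: [180.0, -0.0, -102.8]
contact_force: [-0.6, 0.4, -0.5]
gripper_width: 0.0001
gripper_force: 0.1
time_s: 3.2
tcp_pos: [0.5684, -0.1194, 0.2528]
eef_rot: [180.0, -0.0, -102.8]
contact_force: [0.4, 0.9, 0.2]
gripper_width: 0.0004
gripper_force: 0.1
time_s: 3.4
tcp_pos: [0.5675, -0.1192, 0.2526]
eef_rot: [180.0, -0.0, -102.8]
contact_force: [-0.4, 0.7, -0.5]
gripper_width: 0.0004
gripper_force: 0.0
t 3.4 tip feeder [31.2  2.2] 0.0745 yaw rel -8.8 F [-0.4  0.7 -0.5] w 0.00043858823101938993
35.0 1.4 74.5 -8.5 -> [ 0.0002 -0.0038  0.    ] [ 0.  -0.  -0.3]
```

View pics/p2.png

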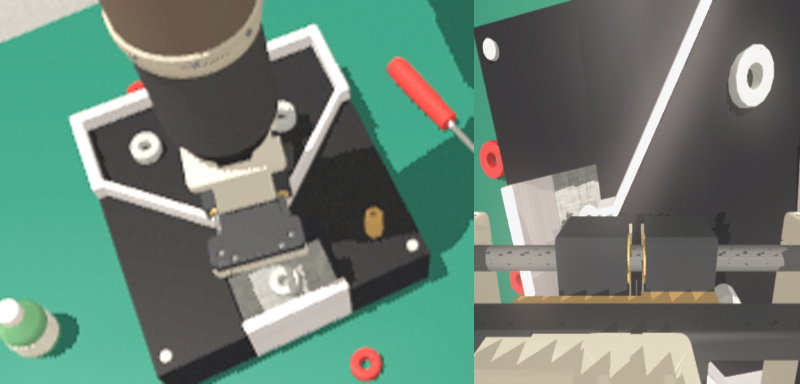

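The first collar is in the slot (scene crop about (285,278)). The second is next, at feeder (-49.5, 63). I'll push it along -38° to (28,0), then straight through.

```bash
python3 go.py -86.3 92.2 125 -38.4 -86.3 92.2 74.5 -38.4
```

```text
t 3.5 tip feeder [30.8  2.2] 0.0747 yaw rel -8.8 F [1.3 0.3 0.1] w 0.00041347022739749123
-86.3 92.2 125.0 -38.4 -> [-0.0709  0.1296 -0.0502] [ 0.  -0.  29.6]
-86.3 92.2 74.5 -38.4 -> [-0.0709  0.1296  0.0003] [ 0.  -0.  29.6]
```

```bash
python3 -m pendant '[[[0,0.008,-0.04,0,0,0,-1],[-0.02,0.04,-0.05,0,0,8,-1],[-0.045,0.085,-0.05,0,0,16,-1],[-0.071,0.13,-0.05,0,0,24,-1],[-0.071,0.13,-0.05,0,0,29.6,-1]]]'; python3 -m pendant '[[[0,0,0,0,0,0,-1],[0,0,0,0,0,0,-1]]]'; python3 go.py -86.3 92.2 74.5 -38.4
```

```text
time_s: 4.0
tcp_pos: [0.453, -0.0199, 0.3032]
eef_rot: [180.0, 0.0, -132.6]
contact_force: [0.7, 0.6, 0.2]
gripper_width: 0.0002
gripper_force: 0.0
time_s: 4.2
tcp_pos: [0.4567, -0.0209, 0.3034]
eef_rot: [-180.0, 0.1, -132.2]
contact_force: [-0.0, -0.7, 0.2]
gripper_width: 0.0009
gripper_force: 0.0
t 4.2 tip feeder [-86.   92.5] 0.1253 yaw rel -38.2 F [-0.  -0.7  0.2] w 0.0009124642723278531
-86.3 92.2 74.5 -38.4 -> [ 0.0003 -0.      0.0508] [-0.   0.1  0.2]
```

```bash
python3 -m pendant '[[[0,0,0.03,0,0,0,-1],[0,0,0.045,0,0,0,-1],[0,0,0.0505,0,0,0,-1],[0,0,0.0505,0,0,0,-1]]]';python3 -m pendant '[[[0,-0.008,0,0,0,0,-1],[0,-0.016,0,0,0,0,-1],[0,-0.026,0,0,0,0,-1],[0,-0.036,0,0,0,0,-1],[0,-0.046,0,0,0,0,-1]]]';  python3 -m pendant '[[[0,-0.01,0,0,0,0,-1],[0,-0.02,0,0,0,0,-1],[0,-0.03,0,0,0,0,-1],[0,-0.04,0,0,0,0,-1],[0,-0.05,0,0,0,0,-1]]]';python3 -m pendant '[[[0,-0.006,0,0,0,0,-1],[0,-0.010,0,0,0,0,-1],[0,-0.014,0,0,0,0,-1],[0,-0.014,0,0,0,0,-1],[0,0.001,0,0,0,0,-1]]]'; python3 go.py -22 0 74.5 0; python3 - <<'E'
from h import *
a=r.capture('scene')[140:310,80:290];b=r.capture('wrist')
a=cv2.resize(a,(474,384),interpolation=2);cv2.imwrite('pics/p3.png',np.hstack([a,cv2.resize(b,(326,384))])[:,:,::-1])
E
```

```text
time_s: 4.6
tcp_pos: [0.4569, -0.0216, 0.2517]
eef_rot: [180.0, -0.1, -132.4]
contact_force: [0.3, 0.3, -0.1]
gripper_width: 0.0005
gripper_force: 0.0
time_s: 5.1
tcp_pos: [0.4913, -0.0529, 0.2526]
eef_rot: [-180.0, 0.0, -132.4]
contact_force: [-0.2, 0.0, -0.5]
gripper_width: 0.0006
gripper_force: 0.1
time_s: 5.6
tcp_pos: [0.528, -0.0864, 0.2523]
eef_rot: [180.0, -0.0, -132.4]
contact_force: [-0.9, 0.9, -0.8]
gripper_width: 0.0007
gripper_force: 0.1
time_s: 6.1
tcp_pos: [0.5272, -0.0854, 0.2523]
eef_rot: [-180.0, 0.0, -132.5]
contact_force: [-0.3, 1.0, -0.1]
gripper_width: 0.0004
gripper_force: 0.0
t 6.1 tip feeder [-11.3  33.1] 0.0742 yaw rel -38.5 F [-0.3  1.  -0.1] w 0.0004299027797732412
-22.0 0.0 74.5 0.0 -> [ 0.0325 -0.0123 -0.0003] [ -0.   -0.  -38.5]
```

View pics/p3.png

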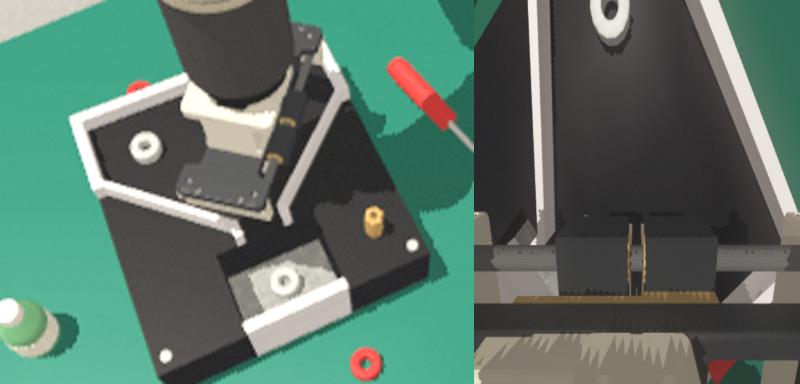

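The collar just moved is hidden under the gripper. I'll pull back, turn and measure it.

```bash
python3 -m pendant '[[[0,0.02,-0.03,0,0,0,-1],[0.02,0.025,-0.06,0,0,-8,-1],[0.05,0.03,-0.08,0,0,-16,-1],[0.055,0.03,-0.08,0,0,-24,-1],[0.055,0.03,-0.08,0,0,-32,-1]]]'; python3 -m pendant '[[[0,0,0,0,0,-6.5,-1],[0,0,0,0,0,-6.5,-1]]]'; python3 - <<'E'
from h import *
a=r.capture('scene');cv2.imwrite('pics/s4.png',a[:,:,::-1])
d=np.load('fit.npz');phi,o=d['phi'],d['o'];R=np.array([[np.cos(phi),-np.sin(phi)],[np.sin(phi),np.cos(phi)]])
hsv=cv2.cvtColor(a,cv2.COLOR_RGB2HSV);m=(hsv[:,:,1]<60)&(hsv[:,:,2]>150);m[:150]=0;m[310:]=0
for c,s in blobs(m,40,250):print(c,s[4],(1e3*(ray('scene',c,.082)-o)@R).round(1))
a=cv2.resize(a[140:310,80:290],(474,384),interpolation=2);cv2.imwrite('pics/p4.png',a[:,:,::-1])
E
python3 go.py -22 0 74.5 0
```

```text
time_s: 6.7
tcp_pos: [0.4662, -0.1057, 0.3337]
eef_rot: [-179.9, 0.1, -100.1]
contact_force: [0.1, 0.4, 0.2]
gripper_width: 0.0003
gripper_force: 0.0
time_s: 6.9
tcp_pos: [0.467, -0.1053, 0.3327]
eef_rot: [-180.0, 0.0, -93.8]
contact_force: [-0.2, -0.8, -0.2]
gripper_width: 0.0006
gripper_force: 0.0
[180.81623932 189.67948718] 234 [[-74.4  16.3]]
[292.4953271  208.46728972] 107 [[ 80.1 226.8]]
[143.99315068 204.67808219] 146 [[-73.  -72.3]]
[191.48979592 227.05442177] 147 [[25.3  5.1]]
[ 83.71631206 278.15602837] 141 [[  38.  -233.2]]
[ 97.47560976 290.10365854] 164 [[  74.2 -213.9]]
t 6.95 tip feeder [-69.9   9.1] 0.1545 yaw rel -0.0 F [-0.   0.4 -0.3] w 0.0003773108639824322
-22.0 0.0 74.5 0.0 -> [ 0.0091 -0.0479  0.08  ] [-0.  0. -0.]
```

View pics/p4.png

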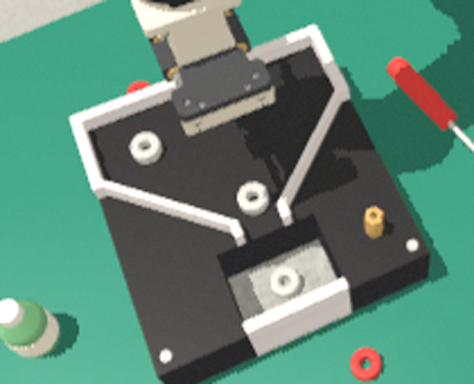

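The second collar is at crop (252,197), feeder about (24.5,4), just short of the gate. I'll push it through at -9°.

```bash
python3 go.py -25 12 74.5 -9
```

```text
t 6.95 tip feeder [-69.9   9.1] 0.1545 yaw rel -0.0 F [-0.   0.4 -0.3] w 0.0003773108639824322
-25.0 12.0 74.5 -9.0 -> [-0.0029 -0.0449  0.08  ] [-0.  0.  9.]
```

```bash
python3 -m pendant '[[[-0.003,-0.045,0.03,0,0,8,-1],[-0.003,-0.045,0.06,0,0,9,-1],[-0.003,-0.045,0.075,0,0,9,-1],[-0.003,-0.045,0.08,0,0,9,-1],[-0.003,-0.045,0.08,0,0,9,-1]]]'; python3 go.py 33 2.6 74.5 -9; python3 -m pendant '[[[0,-0.008,0,0,0,0,-1],[0,-0.016,0,0,0,0,-1],[0,-0.024,0,0,0,0,-1],[0,-0.032,0,0,0,0,-1],[0,-0.040,0,0,0,0,-1]]]';  python3 -m pendant '[[[0,-0.008,0,0,0,0,-1],[0,-0.014,0,0,0,0,-1],[0,-0.019,0,0,0,0,-1],[0,-0.019,0,0,0,0,-1]]]';python3 go.py -90 -97 125 43 ; python3 - <<'E'
from h import *
a=r.capture('scene')
a=cv2.resize(a[140:310,80:290],(474,384),interpolation=2);cv2.imwrite('pics/p5.png',a[:,:,::-1])
E
```

```text
time_s: 7.45
tcp_pos: [0.5123, -0.1055, 0.2519]
eef_rot: [179.9, -0.0, -103.0]
contact_force: [-0.5, -1.0, 0.2]
gripper_width: 0.0005
gripper_force: 0.0
t 7.45 tip feeder [-25.1  11.9] 0.0738 yaw rel -9.0 F [-0.5 -1.   0.2] w 0.0005064030163401441
33.0 2.6 74.5 -9.0 -> [ 0.0003 -0.0586 -0.0008] [ 0.1 -0.   0. ]
time_s: 7.95
tcp_pos: [0.5524, -0.1148, 0.2526]
eef_rot: [-180.0, 0.0, -102.9]
contact_force: [-0.3, -0.3, 0.3]
gripper_width: 0.0003
gripper_force: 0.1
time_s: 8.35
tcp_pos: [0.5706, -0.119, 0.2522]
eef_rot: [-180.0, -0.0, -102.9]
contact_force: [-1.0, 0.2, -0.2]
gripper_width: 0.0005
gripper_force: 0.0
t 8.35 tip feeder [34.3  2.6] 0.0741 yaw rel -8.9 F [-1.   0.2 -0.2] w 0.0004667227815317408
-90.0 -97.0 125.0 43.0 -> [ 0.1177  0.1073 -0.0509] [  0.   -0.  -51.9]
```

View pics/p5.png

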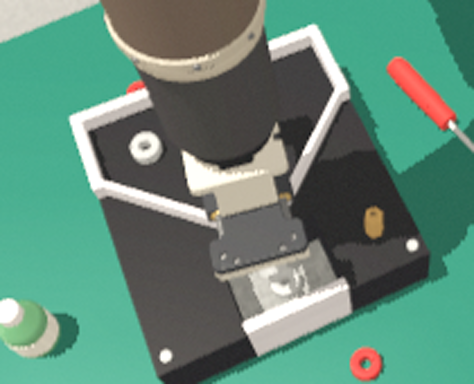

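```bash
python3 -m pendant '[[[0,0.01,-0.04,0,0,0,-1],[0.03,0.04,-0.05,0,0,8,-1],[0.07,0.08,-0.05,0,0,16,-1],[0.11,0.116,-0.05,0,0,24,-1],[0.11,0.116,-0.05,0,0,32,-1]]]'; python3 -m pendant '[[[0,0,0,0,0,8,-1],[0,0,0,0,0,12.4,-1],[0,0,0,0,0,12.4,-1]]]'; python3 go.py -99.2 -92.6 125 -53.3 -99.2 -92.6 74.5 -53.3; python3 - <<'E'
from h import *
a=r.capture('scene')
a=cv2.resize(a[140:310,80:290],(474,384),interpolation=2);cv2.imwrite('pics/p6.png',a[:,:,::-1])
E
```

```text
time_s: 8.9
tcp_pos: [0.4279, -0.2014, 0.3024]
eef_rot: [179.9, -0.0, -135.4]
contact_force: [0.9, 0.2, 0.6]
gripper_width: 0.0005
gripper_force: 0.0
time_s: 9.2
tcp_pos: [0.4319, -0.2001, 0.3026]
eef_rot: [-180.0, 0.0, -147.4]
contact_force: [0.4, -0.2, 0.4]
gripper_width: 0.0005
gripper_force: 0.0
t 9.2 tip feeder [-98.3 -88. ] 0.1245 yaw rel -53.4 F [ 0.4 -0.2  0.4] w 0.00046579576490939236
-99.2 -92.6 125.0 -53.3 -> [ 0.0034 -0.0032 -0.0005] [-0.   0.  -0.1]
-99.2 -92.6 74.5 -53.3 -> [ 0.0034 -0.0032  0.05  ] [-0.   0.  -0.1]
```

View pics/p6.png

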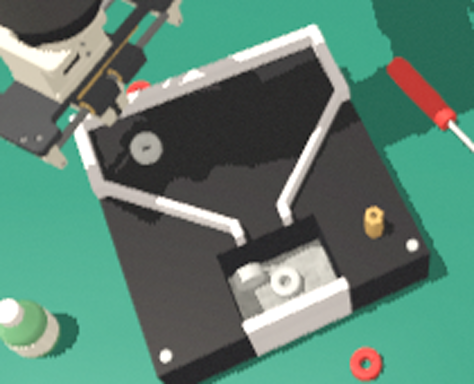

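Both collars are in the slot: crop (286,280) lies flat, and (248,275) leans on the slot wall. The third is undisturbed at (146,148).

```bash
python3 -m pendant '[[[0.0034,-0.003,0.03,0,0,0,-1],[0.0034,-0.003,0.045,0,0,0,-1],[0.0034,-0.003,0.05,0,0,0,-1],[0.0034,-0.003,0.05,0,0,0,-1]]]';python3 go.py; python3 -m pendant '[[[-0.008,0,0,0,0,0,-1],[-0.016,0,0,0,0,0,-1],[-0.026,0,0,0,0,0,-1],[-0.036,0,0,0,0,0,-1],[-0.046,0,0,0,0,0,-1]]]';python3 -m pendant '[[[-0.01,0,0,0,0,0,-1],[-0.02,0,0,0,0,0,-1],[-0.03,0,0,0,0,0,-1],[-0.04,0,0,0,0,0,-1],[-0.05,0,0,0,0,0,-1]]]';python3 -m pendant '[[[-0.01,0,0,0,0,0,-1],[-0.02,0,0,0,0,0,-1],[-0.027,0,0,0,0,0,-1],[-0.032,0,0,0,0,0,-1],[-0.032,0,0,0,0,0,-1]]]'; python3 go.py -70 -10 145 0
```

```text
time_s: 9.65
tcp_pos: [0.431, -0.2043, 0.2519]
eef_rot: [180.0, -0.1, -147.2]
contact_force: [1.6, -0.1, 0.0]
gripper_width: 0.0009
gripper_force: 0.0
t 9.65 tip feeder [-99.2 -92.3] 0.0738 yaw rel -53.2 F [ 1.6 -0.1  0. ] w 0.0009410442157052764
time_s: 10.15
tcp_pos: [0.4708, -0.179, 0.2526]
eef_rot: [-180.0, 0.0, -147.3]
contact_force: [-0.1, 0.3, 0.0]
gripper_width: 0.0004
gripper_force: 0.1
time_s: 10.65
tcp_pos: [0.5126, -0.1522, 0.2523]
eef_rot: [180.0, -0.0, -147.3]
contact_force: [-0.3, 0.0, 0.6]
gripper_width: 0.0005
gripper_force: 0.1
time_s: 11.15
tcp_pos: [0.5394, -0.135, 0.2523]
eef_rot: [-180.0, 0.0, -147.3]
contact_force: [-0.6, 0.2, -0.3]
gripper_width: 0.0005
gripper_force: 0.0
t 11.15 tip feeder [  4.3 -15.6] 0.0742 yaw rel -53.3 F [-0.6  0.2 -0.3] w 0.0004775348933109375
-70.0 -10.0 145.0 0.0 -> [ 0.0562  0.0488 -0.0708] [ -0.    0.  -53.3]
```

```bash
python3 -m pendant '[[[0.02,0,-0.01,0,0,0,-1],[0.03,0.02,-0.05,0,0,-8,-1],[0.056,0.049,-0.07,0,0,-16,-1],[0.056,0.049,-0.07,0,0,-24,-1],[0.056,0.049,-0.07,0,0,-32,-1]]]'; python3 -m pendant '[[[0,0,0,0,0,-8,-1],[0,0,0,0,0,-16,-1],[0,0,0,0,0,-21.3,-1],[0,0,0,0,0,-21.3,-1]]]'; python3 - <<'E'
from h import *
a=r.capture('scene')
d=np.load('fit.npz');phi,o=d['phi'],d['o'];R=np.array([[np.cos(phi),-np.sin(phi)],[np.sin(phi),np.cos(phi)]])
hsv=cv2.cvtColor(a,cv2.COLOR_RGB2HSV);m=(hsv[:,:,1]<60)&(hsv[:,:,2]>150);m[:150]=0;m[310:]=0
for c,s in blobs(m,40,250):print(c,s[4],(1e3*(ray('scene',c,.082)-o)@R-[1,1.8]).round(1))
E
python3 go.py -26 -1 74.5 0
```

```text
time_s: 11.65
tcp_pos: [0.4642, -0.1243, 0.3239]
eef_rot: [-179.9, 0.1, -115.0]
contact_force: [0.3, 1.1, 0.2]
gripper_width: 0.0005
gripper_force: 0.0
time_s: 12.05
tcp_pos: [0.4649, -0.1245, 0.3225]
eef_rot: [-180.0, 0.0, -94.0]
contact_force: [-0.1, -0.6, 0.3]
gripper_width: 0.0004
gripper_force: 0.0
[171.84649123 195.88596491] 228 [[-68.6  -9.7]]
[292.25688073 208.24770642] 109 [[ 78.4 224.8]]
[189.86466165 228.21052632] 133 [[25.4 -0.9]]
[ 83.71631206 278.15602837] 141 [[  37. -235.]]
[ 97.47272727 290.14545455] 165 [[  73.3 -215.7]]
t 12.1 tip feeder [-70.7 -10.2] 0.1443 yaw rel -0.1 F [-0.3 -0.5  0.3] w 0.0006983556716201761
-26.0 -1.0 74.5 0.0 -> [-0.0094 -0.0447  0.0698] [-0.   0.  -0.1]
```

The third collar is at (25,-1), centred on the gate, so I push it straight through. Then I back off and lift away.

```bash
python3 -m pendant '[[[-0.0094,-0.045,0.02,0,0,0,-1],[-0.0094,-0.045,0.05,0,0,0,-1],[-0.0094,-0.045,0.065,0,0,0,-1],[-0.0094,-0.045,0.07,0,0,0,-1],[-0.0094,-0.045,0.07,0,0,0,-1]]]'; python3 go.py 33 0 74.5 0; python3 -m pendant '[[[0,-0.008,0,0,0,0,-1],[0,-0.016,0,0,0,0,-1],[0,-0.024,0,0,0,0,-1],[0,-0.032,0,0,0,0,-1],[0,-0.040,0,0,0,0,-1]]]';  python3 -m pendant '[[[0,-0.008,0,0,0,0,-1],[0,-0.014,0,0,0,0,-1],[0,-0.02,0,0,0,0,-1],[0,-0.02,0,0,0,0,-1]]]';python3 go.py;  python3 -m pendant '[[[0,0.01,-0.03,0,0,0,-1],[0,0.05,-0.07,0,0,0,-1],[0,0.1,-0.1,0,0,0,-1],[0,0.13,-0.12,0,0,0,-1],[0,0.13,-0.12,0,0,0,-1]]]'; python3 - <<'E'
from h import *
a=r.capture('scene')
a=cv2.resize(a[140:335,60:310],(615,480),interpolation=2);cv2.imwrite('pics/p7.png',a[:,:,::-1])
E
```

```text
time_s: 12.6
tcp_pos: [0.5106, -0.1182, 0.2519]
eef_rot: [179.9, -0.0, -94.1]
contact_force: [-0.5, 0.1, 1.0]
gripper_width: 0.001
gripper_force: 0.0
t 12.6 tip feeder [-25.9  -0.9] 0.0738 yaw rel -0.1 F [-0.5  0.1  1. ] w 0.0009520909751138187
33.0 0.0 74.5 0.0 -> [-0.0009 -0.0586 -0.0007] [ 0.1 -0.  -0.1]
time_s: 13.1
tcp_pos: [0.5516, -0.121, 0.2526]
eef_rot: [-180.0, 0.0, -94.0]
contact_force: [0.4, -0.5, 0.1]
gripper_width: 0.0004
gripper_force: 0.1
time_s: 13.5
tcp_pos: [0.5714, -0.1224, 0.2522]
eef_rot: [-180.0, -0.0, -94.0]
contact_force: [-0.4, 0.1, -0.2]
gripper_width: 0.0002
gripper_force: 0.0
t 13.5 tip feeder [35.4 -0.7] 0.0741 yaw rel -0.0 F [-0.4  0.1 -0.2] w 0.00022488012438292608
time_s: 14.0
tcp_pos: [0.4373, -0.1134, 0.3764]
eef_rot: [-179.6, 0.1, -94.0]
contact_force: [0.4, -0.1, -0.2]
gripper_width: 0.0003
gripper_force: 0.0
```

View pics/p7.png

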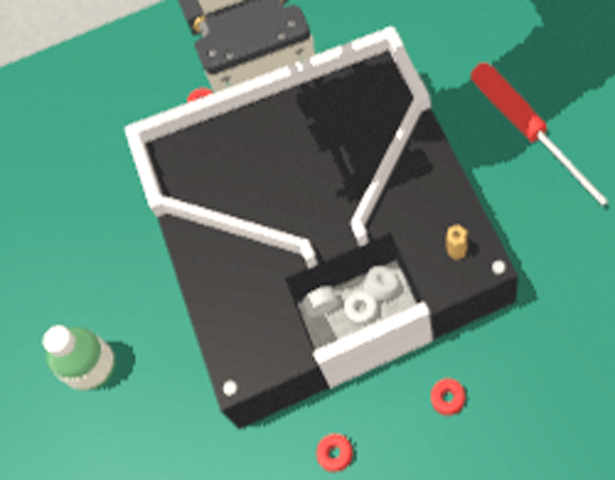

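All three collars are in the slot, at (320,298), (360,307) and (380,282). The deck is empty and the bystanders haven't moved.

```bash
python3 -m pendant '[[[0,0,0,0,0,0,-1],[0,0,0,0,0,0,-1],[0,0,0,0,0,0,-1]]]'; python3 -c "
from plant import r
print(r.close_job())"
```

```text
time_s: 14.35
tcp_pos: [0.4416, -0.1132, 0.3713]
eef_rot: [179.9, -0.0, -94.0]
contact_force: [0.1, -0.1, 0.6]
gripper_width: -0.0
gripper_force: 0.0
the job is handed in; nothing more can be done
None
```

All three collars were slid through the gate one at a time and lie in the slot; the screwdriver, bottle and standoff stand where they were, the hand is clear, and the job was handed in at about 14 s.

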